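Clear the watch box and close the dust cover

TASK

The clear dust cover of the work tray has to be closed over the open brass clock movement, but a burgundy watch box has been left standing in its way. Lift the box off the tray and set it down, without dropping it, squarely on top of the column of two navy boxes, then slide the cover along its rails fully home against its stop. Do not touch the movement, and leave the column and everything else on the bench standing where they are.

Things in the scene. Friction and masses are not known exactly. Their poses are not given: they have to be found in the camera images.
- tray: grey work tray fixed to the bench, 380 (x) x 150 (y) mm, deck 12 mm above the bench; aluminium rails along x at y = -71 and +71 mm, 8 mm wide, reaching 22 mm above the bench, and a black stop bar of that height at x = +183 mm. Origin at the centre of its underside; x points along the rails, from the parked cover to the movement.
- cover (a joint): travel (m) of the clear aluminium-framed dust cover along the tray's +x: 0 = parked at the -x end, 0.245 = home against the stop, over the movement. Cover 110 (x) x 126 (y) mm, top 64 mm above the bench, open towards the movement with a beam that clears the movement but not a box. Pushed with 2 to 4 N, stays where left. Its centre is at tray x = -0.125 + value.
- cover_bar (a point): centre of the top face of the black grip bar on the cover: the bar is 12 mm thick (tray x), 70 mm long (tray y) and stands 22 mm above the cover's top; this point is 86 mm above the bench and midway along the cover. Axes as the tray's.
- movement: open brass clock movement fixed on the tray at tray x = +120 mm, y = 0: a round 70 mm wide and 27 mm high above the deck. Origin at the centre of its underside, on the deck. Fragile, not to be touched.
- red_box: closed burgundy watch box with a thin brass seam and a brass clasp on its -y side, 90 (x) x 60 (y) x 55 (z) mm, about 160 g; origin at the centre of its underside, z up, x along its 90 mm length. Starts on the tray's deck between the cover and the movement, and blocks the cover.
- navy_low: closed navy watch box with a thin brass seam and a brass clasp on its -y side, 90 (x) x 60 (y) x 55 (z) mm, about 160 g; origin at the centre of its underside, z up, x along its 90 mm length. The lower box of the column, standing on the bench.
- navy_top: closed navy watch box with a thin brass seam and a brass clasp on its -y side, 90 (x) x 60 (y) x 55 (z) mm, about 160 g; origin at the centre of its underside, z up, x along its 90 mm length. The upper box of the column, standing on the lower one; its top is 110 mm above the bench.
- tool_stand: round dark steel stand, 80 mm wide and 30 mm high, carrying four coloured screwdrivers, 110 mm high in all; origin at the centre of its underside. Stands on the other side of the tray from the column. Bystander.
- oil_jar: closed amber glass jar with a green cap, 54 mm wide, 65 mm high; origin at the centre of its underside. Bystander.
- watch_pillow: grey watch pillow 70 x 50 mm with a watch on top, 46 mm high in all; origin at the centre of its underside. Bystander.
Not all that is in view belongs to the job. What is shaped like the red_box but turquoise is not meant. What is shaped like the navy_low but turquoise is not meant.

How it is judged:
By the outcome, as a careful person would: the job done as asked, in the order asked, and still so for the second after the job is handed in, with the robot touching nothing.
It also fails if it takes over 59 s, if anything falls off the work surface, if the arm or the gripper's body presses on something with over 40 N, if the wrist force passes 120 N, or if a joint passes its speed limit or range.

ROBOT

A 6-joint arm with a two-finger parallel gripper is mounted at the origin on the work surface. World frame = base frame: x ahead of the robot, y to its left, z up, the work surface at z = 0. Lengths are in m, angles in degrees, forces in N, time in s.
With the tool pointing down it reaches from about 0.375 to 0.9 m from the base axis. Payload 3.1 kg.
Tool frame: the origin (TCP) lies between the finger pads; the fingertips stand 11 mm ahead of it and the grasp point (between the pads) lies 8 mm behind it; z points along the fingers, y is the line along which they close (so a half turn about z gives the same grasp; the last joint's range is limited). The gripper opens to 87 mm and grips with 3 to 60 N. Pads are 19 mm wide; open, the fingers measure 117 mm over their backs; the gripper's body (75 mm by 190 mm) begins 51 mm behind the grasp point.
Start: joints at [-87.519, 30.224, 82.088, -0, 67.689, -10.227], TCP at [0.138, -0.61, 0.234] pointing down, gripper open.
Joint ranges: [-176.69, 176.69], [-43.24, 126.21], [12.49, 139.97], [-82, 262], [0, 151.66], [-163.58, 163.58]. Speed limits (degrees/s): [159.86, 159.86, 180, 180, 180, 180].

INTERFACE

Orientations are given as a 3x3 rotation matrix whose columns are the frame's x, y, z axes.
In Python, from rig import bot, viewer, workorder, models gives the robot as it stands.
- The arm moves only by the shell command python3 -m jog 'ROWS'. ROWS is JSON, a list of rows, each a list of 7 numbers: the opening, from 0 (shut) to 1 (fully open), then the shift along the tool's x, y, z in m, then the turn, a rotation vector about the tool's x, y, z in degrees. In form: [[claw, x, y, z, ax, ay, az], ...]. A call has 1 to 20 rows; each row is the pose to reach, as a shift and turn from the pose commanded when the call began, along the tool's axes at that moment; what a row does not reach only later rows make up. A row lasts 1/8 s, in which the tool goes at most 62.5 mm and 10.7 degrees, less where a joint would pass 70% of its speed; a pose out of reach is approached as far as the arm can. A call with a gripper value outside its range is refused whole. The fingers move at their own pace and stop on an object; the grip force is fixed at half the most. Time passes only in rows, so rows that repeat a pose let the fingers close. It gives the time, the measured TCP pose, the force, the opening and the grip force at its end, in the units of the state.
- bot.read_state(): the state, without advancing time (a new reading comes with each control period).
- viewer.capture(name): name is "scene" or "top" or "wrist"; returns (picture, depth): 400x640x3 uint8, blue, green, red; 400x640 float32, m along the optical axis (not along the pixel's ray), 0 where there is no reading.
- viewer.camera_info(name): a dict with "fx", "fy", "cx", "cy" (pixels), "world_to_cam" (4x4, takes a point from world to camera coordinates). Camera axes: x right, y down, z forward; pixel columns grow to the right and rows downward; lengths in m; the calibration is good to about 2 mm. A picture is of the moment at which its call begins: read the wrist's pose just before it. camera_info takes no time and is no camera call; for the wrist camera it gives the pose at the moment of the call.
- workorder.hand_in(): hands the job in; it is judged then, once.
Trained networks look in the newest picture that a camera, given by its name, has taken for a name from the list of things; names that differ only in an ending like _2 or _b are one class to them, and where a whole thing is asked for, a point or a joint stands for the part that bears it (a point fixed in the world has none). Each returns a list of dicts, best first, with "p" (0 to 1); they miss things now and then, are a little off and sometimes report something else, mostly with a low value. They report only what shows in the picture. A call takes as long as a camera call. They do not tell look-alikes from the thing itself.
- models.outline_of(camera, thing): "mask" (400x640 bool, what is visible of it).
- models.tip_of(camera, thing): "xyz" ([x, y, z] in m, in world coordinates, good to about 4 mm: a listed point, or the origin of a listed thing).
The state is a dict: "time_s": time; "joint_positions": joint angles; "qvel": joint speeds; "tau": joint torques, N m; "position": TCP position; "tcp_rot": TCP orientation; "force": force on the tool from outside, world axes, zero at the start; "moment": the same for the moment, N m; "opening": opening from 0.0 (shut) to 1.0 (fully open); "grasp_force": force on a finger pad.
Only numpy, scipy, OpenCV 4.12 (cv2) and the standard library are available. Lean on these libraries where they do the work, as an engineer would, in place of code of your own. Each camera call takes 0.05 s, during which the arm holds its last target. There are 200 camera calls.

## Working session

There is one attempt and no reset: what is moved stays moved. The work goes in short steps, Python scripts to look and compute and a shell command to move; the robot and the scene stay as the last step left them, time stands still between calls to the robot, and variables do not carry over. Pictures are saved under pics/ and viewed, at most 10 in all, crops included, and the job is handed in when it is done.

```bash
mkdir -p pics; ls
python3 - <<'E'
from rig import bot, viewer, models
import cv2,numpy as np
s=bot.read_state(); print(s['position'],np.round(s['tcp_rot'],3),s['opening'],s['time_s'])
a,_=viewer.capture('scene'); b,_=viewer.capture('top')
cv2.imwrite('pics/s.png',a);cv2.imwrite('pics/t.png',b)
for c in('scene','top'):
  for t in['tray','cover_bar','movement','red_box','navy_low','navy_top','tool_stand','oil_jar','watch_pillow']:
    print(c,t,[(round(d['p'],2),np.round(d['xyz'],3).tolist()) for d in models.tip_of(c,t)][:3])
E
```

```text
pics
[ 0.13748407 -0.60896501  0.23259322] [[ 0.976  0.22  -0.   ]
 [ 0.22  -0.976  0.002]
 [ 0.    -0.002 -1.   ]] 0.9982060467176459 0.0
scene tray [(0.76, [0.588, 0.018, -0.003]), (0.41, [0.468, 0.034, 0.089]), (0.38, [0.682, 0.314, 0.0])]
scene cover_bar [(0.94, [0.466, 0.036, 0.09])]
scene movement [(0.75, [0.702, -0.002, 0.013])]
scene red_box [(0.83, [0.612, 0.009, 0.01]), (0.82, [0.652, -0.19, 0.0]), (0.79, [0.338, -0.162, -0.001])]
scene navy_low [(0.95, [0.326, 0.238, 0.003]), (0.7, [0.418, 0.399, -0.003]), (0.59, [0.478, 0.27, -0.0])]
scene navy_top [(0.59, [0.473, 0.274, 0.058])]
scene tool_stand [(0.9, [0.492, -0.244, 0.002]), (0.32, [0.478, 0.272, -0.004])]
scene oil_jar [(0.57, [0.684, 0.319, -0.004])]
scene watch_pillow [(0.67, [0.673, -0.333, -0.004])]
top tray []
top cover_bar []
top movement [(0.84, [0.704, -0.001, 0.01])]
top red_box [(0.96, [0.336, -0.159, -0.003]), (0.9, [0.613, 0.008, 0.008]), (0.9, [0.657, -0.193, -0.002])]
top navy_low [(0.92, [0.418, 0.396, 0.002]), (0.71, [0.321, 0.243, -0.003]), (0.57, [0.478, 0.27, -0.002])]
top navy_top [(0.62, [0.469, 0.274, 0.058])]
top tool_stand [(0.74, [0.494, -0.245, 0.001])]
top oil_jar [(0.81, [0.689, 0.312, -0.001])]
top watch_pillow []
```

View pics/s.png

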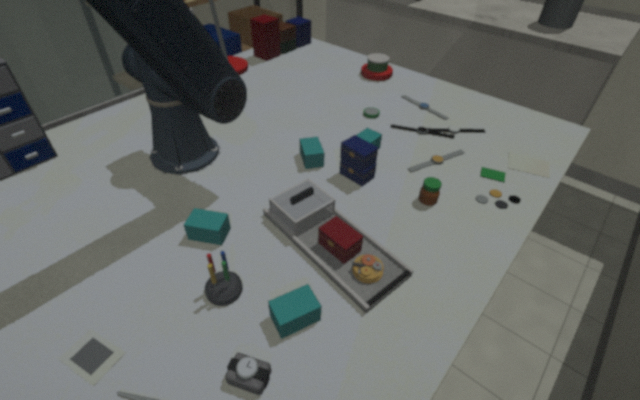

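View pics/t.png

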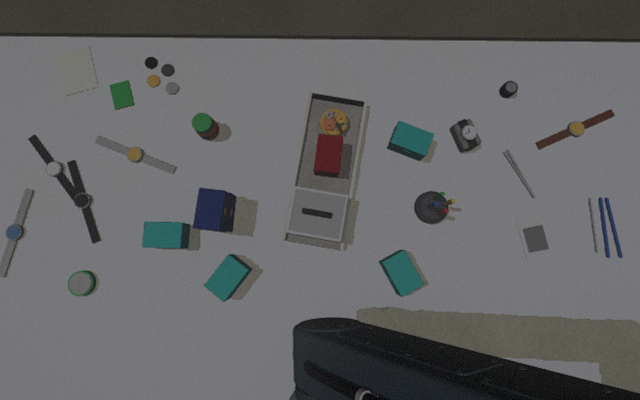

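Scene: the red box is at about (340,240) and the navy column at (358,160). In the top view they are at (328,155) and (214,210), with the cover bar at (317,213) and the movement at (335,122). Next I measure the top faces by depth.

```bash
cat > h.py <<'E'
from rig import bot, viewer, models
import cv2,numpy as np
def cloud(cam):
    p,d=viewer.capture(cam); i=viewer.camera_info(cam)
    v,u=np.mgrid[:400,:640]
    P=np.stack([(u-i['cx'])/i['fx']*d,(v-i['cy'])/i['fy']*d,d],-1)
    T=np.linalg.inv(np.array(i['world_to_cam'])); W=P@T[:3,:3].T+T[:3,3]; W[d<=0]=np.nan
    return p,W
def face(W,c,r,z0,z1,mask=None):
    with np.errstate(invalid='ignore'):
        m=(np.hypot(W[...,0]-c[0],W[...,1]-c[1])<r)&(W[...,2]>z0)&(W[...,2]<z1)
    if mask is not None: m&=mask
    q=W[m]
    if len(q)<10: return len(q)
    (cx,cy),(w,h),a=cv2.minAreaRect((q[:,:2]*1000).astype(np.float32))
    if w<h: w,h,a=h,w,a+90
    a=(a+90)%180-90
    return dict(n=len(q),c=(round(cx,1),round(cy,1)),wh=(round(w,1),round(h,1)),yaw=round(a,1),z=round(float(np.median(q[:,2])),4),med=np.round(np.median(q[:,:2],0)*1000,1).tolist())
E
python3 - <<'E'
from h import *
for cam in('top','scene'):
    p,W=cloud(cam)
    print(cam,'red',face(W,(.612,.009),.065,.06,.075))
    print('navy',face(W,(.471,.274),.075,.102,.125))
    print('bar',face(W,(.467,.035),.05,.078,.095))
    print('cover',face(W,(.467,.035),.1,.056,.070))
    print('mov',face(W,(.703,-.001),.06,.03,.05))
    for t in('red_box','navy_top','navy_low'):
        for d in models.outline_of(cam,t)[:4]:
            q=W[d['mask']]; print(t,round(d['p'],2),np.round(np.nanmedian(q,0),3),d['mask'].sum())
p,_=viewer.capture('top')
c=cv2.resize(p[85:260,180:370],None,fx=3,fy=3,interpolation=cv2.INTER_CUBIC)
cv2.imwrite('pics/c.png',np.clip(c*1.8,0,255).astype(np.uint8))
E
```

```text
top red {'n': 944, 'c': (611.2, 10.7), 'wh': (90.4, 59.9), 'yaw': -6.9, 'z': 0.0666, 'med': [609.6, 10.6]}
navy {'n': 1136, 'c': (470.9, 272.8), 'wh': (89.9, 61.0), 'yaw': -5.7, 'z': 0.1095, 'med': [470.8, 271.6]}
bar {'n': 167, 'c': (468.2, 36.5), 'wh': (69.0, 12.0), 'yaw': 80.7, 'z': 0.0853, 'med': [467.5, 36.9]}
cover {'n': 2444, 'c': (468.2, 36.1), 'wh': (127.7, 110.3), 'yaw': 80.7, 'z': 0.0637, 'med': [465.1, 36.6]}
mov {'n': 395, 'c': (701.2, -1.8), 'wh': (65.5, 63.4), 'yaw': 74.2, 'z': 0.034, 'med': [701.4, 0.5]}
red_box 0.96 [0.605 0.011 0.066] 1054
red_box 0.95 [ 0.335 -0.158  0.055] 1184
red_box 0.94 [ 0.647 -0.186  0.054] 1134
navy_top 0.78 [0.469 0.266 0.109] 1352
navy_low 0.96 [0.414 0.386 0.054] 1102
navy_low 0.78 [0.321 0.238 0.054] 1255
navy_low 0.53 [0.47  0.242 0.034] 227
scene red {'n': 823, 'c': (611.5, 9.5), 'wh': (91.3, 61.9), 'yaw': -6.5, 'z': 0.0665, 'med': [615.0, 6.2]}
navy {'n': 463, 'c': (471.3, 270.2), 'wh': (90.9, 64.3), 'yaw': -4.7, 'z': 0.1094, 'med': [474.7, 264.9]}
bar {'n': 133, 'c': (468.7, 34.8), 'wh': (69.8, 13.9), 'yaw': 81.7, 'z': 0.0846, 'med': [470.2, 31.8]}
cover {'n': 1445, 'c': (467.6, 35.6), 'wh': (130.6, 113.9), 'yaw': 80.3, 'z': 0.0638, 'med': [479.2, 26.0]}
mov {'n': 531, 'c': (693.8, -2.0), 'wh': (82.5, 65.8), 'yaw': -10.1, 'z': 0.0344, 'med': [698.0, -2.8]}
red_box 0.81 [ 0.621 -0.005  0.065] 1446
red_box 0.67 [ 0.665 -0.2    0.054] 1926
red_box 0.6 [ 0.349 -0.172  0.053] 1307
red_box 0.56 [0.476 0.019 0.064] 2056
navy_top 0.68 [0.482 0.25  0.1  ] 957
navy_low 0.85 [0.492 0.242 0.03 ] 499
navy_low 0.75 [0.43  0.411 0.054] 264
navy_low 0.69 [0.339 0.224 0.052] 657
```

View pics/c.png

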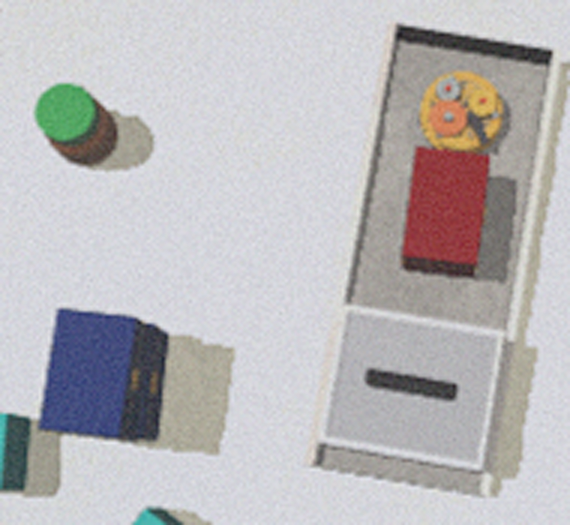

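The clear crop shows the navy clasp on the right (-y) side, the red box clear of the movement, and the bar at (410,383) in the crop. I'll work out the moves next.

```bash
cat >> h.py <<'E'
def delta(x,y,z,yaw):
    s=bot.read_state(); R=np.array(s['tcp_rot']); c,n=np.cos(np.radians(yaw)),np.sin(np.radians(yaw))
    Rt=np.array([[c,n,0],[n,-c,0],[0,0,-1.]])
    print('shift',np.round(R.T@(np.array([x,y,z])-s['position']),4),'rot',np.round(np.degrees(cv2.Rodrigues(R.T@Rt)[0].ravel()),2),'t',round(s['time_s'],2))
E
python3 -c "
from h import *
delta(.611,.0102,.15,-6.7)"
```

```text
shift [ 0.5982 -0.5005  0.0836] rot [-0.   -0.   19.41] t 1.45
```

```bash
python3 -m jog '[[1,0.598,-0.5,0,0,0,19.4],[1,0.598,-0.5,0,0,0,19.4],[1,0.598,-0.5,0,0,0,19.4],[1,0.598,-0.5,0,0,0,19.4],[1,0.598,-0.5,0,0,0,19.4],[1,0.598,-0.5,0,0,0,19.4],[1,0.598,-0.5,0,0,0,19.4],[1,0.598,-0.5,0,0,0,19.4],[1,0.598,-0.5,0,0,0,19.4],[1,0.598,-0.5,0,0,0,19.4],[1,0.598,-0.5,0,0,0,19.4],[1,0.598,-0.5,0,0,0,19.4],[1,0.598,-0.5,0,0,0,19.4],[1,0.598,-0.5,0,0,0,19.4],[1,0.598,-0.5,0.083,0,0,19.4],[1,0.598,-0.5,0.083,0,0,19.4],[1,0.598,-0.5,0.083,0,0,19.4],[1,0.598,-0.5,0.083,0,0,19.4],[1,0.598,-0.5,0.083,0,0,19.4],[1,0.598,-0.5,0.083,0,0,19.4]]'
python3 -c "
from h import *
delta(.611,.0102,.15,-6.7)
delta(.611,.0102,.038,-6.7)
p,W=cloud('wrist'); print(face(W,(.611,.0102),.07,.06,.075)); cv2.imwrite('pics/w.png',p)"
```

```text
time_s: 3.95
position: [0.6115, 0.0094, 0.1518]
tcp_rot: [[0.993, -0.117, 0.002], [-0.117, -0.993, -0.0], [0.002, 0.0, -1.0]]
force: [-0.2, 0.3, -0.4]
opening: 1.001
grasp_force: 0.0
shift [-0.0006 -0.0007  0.0018] rot [ 0.01 -0.13  0.  ] t 3.95
shift [-0.0008 -0.0007  0.1138] rot [ 0.01 -0.13  0.  ] t 3.95
{'n': 9584, 'c': (612.3, 11.1), 'wh': (90.0, 60.1), 'yaw': -6.5, 'z': 0.0667, 'med': [616.1, 10.7]}
```

View pics/w.png

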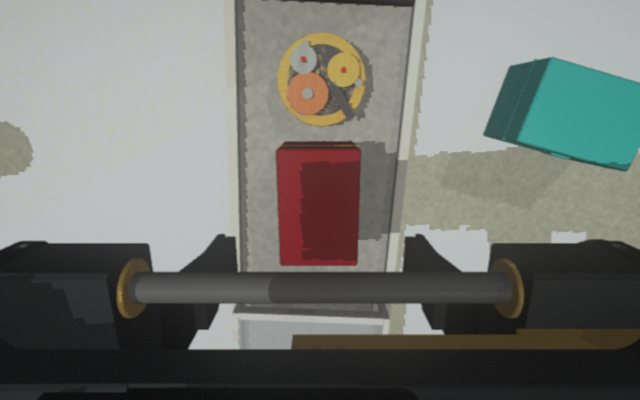

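The wrist view shows the red box at (318,205), centred between the open fingers, with the movement clear ahead at (322,80). Descending to grip.

```bash
python3 -m jog '[[1,0,-0.001,0.04,0,0,0],[1,0,-0.001,0.08,0,0,0],[1,0,-0.001,0.1,0,0,0],[1,0,-0.001,0.112,0,0,0],[1,0,-0.001,0.112,0,0,0],[0.5,0,-0.001,0.112,0,0,0],[0.5,0,-0.001,0.112,0,0,0],[0.5,0,-0.001,0.112,0,0,0],[0.5,0,-0.001,0.112,0,0,0],[0.5,0,-0.001,0.112,0,0,0],[0.5,0,-0.001,0.112,0,0,0],[0.5,0,-0.001,0.112,0,0,0]]'
```

```text
time_s: 5.5
position: [0.6112, 0.0106, 0.0391]
tcp_rot: [[0.993, -0.117, 0.001], [-0.117, -0.993, -0.0], [0.001, 0.0, -1.0]]
force: [-1.4, 0.6, 5.5]
opening: 0.693
grasp_force: 30.0
```

```bash
python3 -m jog '[[0.5,0,0,-0.01,0,0,0],[0.5,0,0,-0.03,0,0,0],[0.5,0,0,-0.06,0,0,0],[0.5,0,0,-0.1,0,0,0],[0.5,0,0,-0.14,0,0,0],[0.5,0,0,-0.17,0,0,0],[0.5,0,0,-0.18,0,0,0],[0.5,0,0,-0.18,0,0,0],[0.5,0,0,-0.18,0,0,0]]'
python3 -c "
from h import *
s=bot.read_state();x,y,z=s['position']
# rel box->tool: red at (611.6,10.6,-6.6)+grip centring ; navy (471,272,-5.4)
delta(.4708,.272,z,-5.4)
for cam in('wrist','top','scene'):
  p,W=cloud(cam); print(cam,face(W,(x,y),.075,z+.02,z+.036)) 
  print(face(W,(x,y),.075,z-.02,z+.02))
"
```

```text
time_s: 6.62
position: [0.6098, 0.0108, 0.2167]
tcp_rot: [[0.993, -0.117, -0.004], [-0.117, -0.993, 0.001], [-0.004, -0.0, -1.0]]
force: [-0.6, 0.5, -2.2]
opening: 0.688
grasp_force: 30.0
shift [-0.1685 -0.2432  0.0007] rot [-0.01  0.21 -1.29] t 6.62
wrist {'n': 19083, 'c': (622.9, 9.6), 'wh': (85.3, 66.9), 'yaw': 83.4, 'z': 0.2444, 'med': [632.5, 9.0]}
{'n': 2730, 'c': (637.6, 8.1), 'wh': (81.5, 37.6), 'yaw': 83.5, 'z': 0.2236, 'med': [654.8, 5.8]}
top 0
0
scene {'n': 597, 'c': (629.2, 10.9), 'wh': (82.5, 67.3), 'yaw': -73.6, 'z': 0.2441, 'med': [632.6, 6.6]}
{'n': 622, 'c': (618.7, 6.2), 'wh': (83.7, 81.5), 'yaw': -22.2, 'z': 0.2167, 'med': [645.2, -20.7]}
```

```bash
python3 -m jog '[[0.5,-0.017,-0.024,0,0,0,-1.3],[0.5,-0.042,-0.061,0,0,0,-1.3],[0.5,-0.072,-0.104,0,0,0,-1.3],[0.5,-0.102,-0.147,0,0,0,-1.3],[0.5,-0.13,-0.188,0,0,0,-1.3],[0.5,-0.155,-0.224,0,0,0,-1.3],[0.5,-0.168,-0.243,0,0,0,-1.3],[0.5,-0.168,-0.243,0,0,0,-1.3],[0.5,-0.168,-0.243,0,0,0,-1.3],[0.5,-0.168,-0.243,0,0,0,-1.3],[0.5,-0.168,-0.243,0,0,0,-1.3]]'
python3 -c "
from h import *
s=bot.read_state();x,y,z=s['position']
delta(.4708,.272,z,-5.4)
p,W=cloud('wrist'); print(face(W,(.471,.272),.075,.10,.118));print(face(W,(x,y),.075,z+.02,z+.036)); cv2.imwrite('pics/w2.png',p)
p,W=cloud('scene'); cv2.imwrite('pics/s2.png',cv2.resize(np.clip(p[80:230,250:450]*1.8,0,255).astype(np.uint8),None,fx=4,fy=4))
"
```

```text
time_s: 8.15
position: [0.473, 0.2707, 0.2185]
tcp_rot: [[0.995, -0.095, -0.0], [-0.095, -0.995, -0.0], [-0.0, 0.0, -1.0]]
force: [-1.3, -0.4, -1.8]
opening: 0.692
grasp_force: 30.0
shift [-0.0023 -0.0011 -0.    ] rot [ 0.01  0.   -0.08] t 8.15
{'n': 1227, 'c': (511.2, 269.2), 'wh': (59.9, 11.1), 'yaw': 84.6, 'z': 0.1098, 'med': [511.6, 269.3]}
{'n': 19115, 'c': (485.8, 270.1), 'wh': (85.3, 67.0), 'yaw': 84.6, 'z': 0.2463, 'med': [495.6, 269.4]}
```

View pics/s2.png

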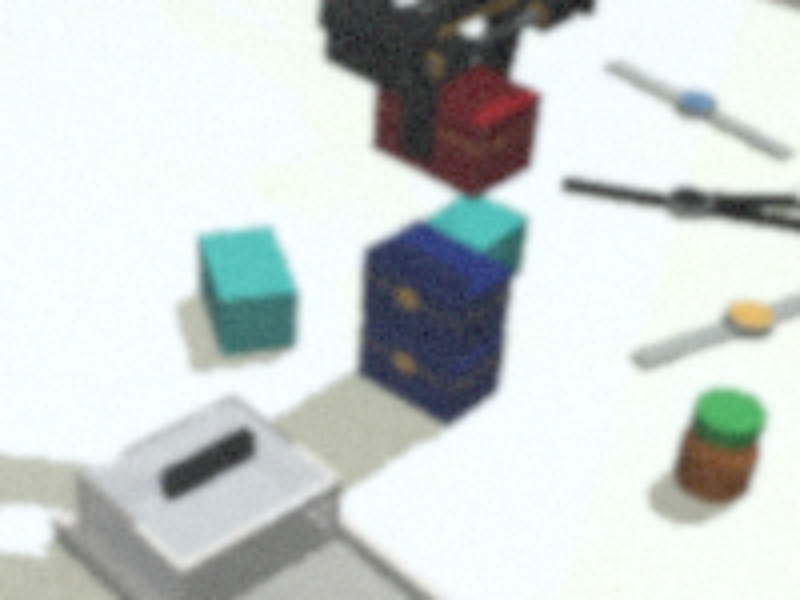

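View pics/w2.png

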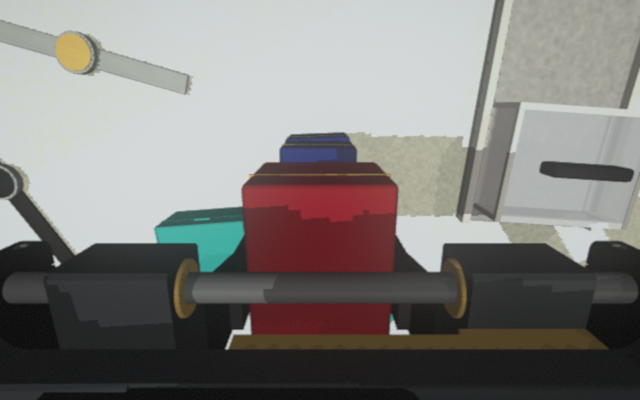

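The scene view shows the red box held level above the column. The wrist view shows a navy edge ahead of the red one, and both sets of measurements agree on a correction of about (-2.5, -1.5) mm in tool axes.

```bash
python3 -m jog '[[0.5,-0.0025,-0.0015,0,0,0,0],[0.5,-0.0025,-0.0015,0.02,0,0,0],[0.5,-0.0025,-0.0015,0.045,0,0,0],[0.5,-0.0025,-0.0015,0.065,0,0,0],[0.5,-0.0025,-0.0015,0.074,0,0,0],[0.5,-0.0025,-0.0015,0.077,0,0,0],[0.5,-0.0025,-0.0015,0.077,0,0,0],[0.5,-0.0025,-0.0015,0.077,0,0,0]]'
python3 -c "
from h import *
s=bot.read_state();x,y,z=s['position']
p,W=cloud('wrist'); print(face(W,(x,y),.075,z+.02,z+.036))"
```

```text
time_s: 9.25
position: [0.4706, 0.2735, 0.1423]
tcp_rot: [[0.996, -0.094, 0.001], [-0.094, -0.996, 0.001], [0.001, -0.001, -1.0]]
force: [-0.6, 1.0, -2.6]
opening: 0.688
grasp_force: 30.0
{'n': 19112, 'c': (483.4, 272.6), 'wh': (85.2, 67.0), 'yaw': 84.6, 'z': 0.1701, 'med': [493.2, 272.1]}
```

```bash
python3 -m jog '[[0.5,0,0.0005,0.002,0,0,0],[0.5,0,0.0005,0.0035,0,0,0],[0.5,0,0.0005,0.0045,0,0,0],[0.5,0,0.0005,0.0045,0,0,0],[0.5,0,0.0005,0.0045,0,0,0]]'
```

```text
time_s: 9.93
position: [0.47, 0.2728, 0.1371]
tcp_rot: [[0.996, -0.094, -0.0], [-0.094, -0.996, -0.0], [-0.0, 0.0, -1.0]]
force: [-0.7, -0.1, 0.0]
opening: 0.683
grasp_force: 30.0
```

```bash
python3 -m jog '[[0.5,0,0,0.0005,0,0,0],[0.5,0,0,0.0005,0,0,0],[0.5,0,0,0.0005,0,0,0]]'
```

```text
time_s: 10.3
position: [0.47, 0.2728, 0.1371]
tcp_rot: [[0.996, -0.094, 0.0], [-0.094, -0.996, -0.0], [0.0, -0.0, -1.0]]
force: [-1.6, -0.6, 5.3]
opening: 0.685
grasp_force: 30.0
```

It is resting on the column, since the force turned upward. Opening, then retreating straight up.

```bash
python3 -m jog '[[0.72,0,0,0,0,0,0],[0.75,0,0,0,0,0,0],[0.85,0,0,0,0,0,0],[0.95,0,0,0,0,0,0],[0.95,0,0,0,0,0,0],[0.95,0,0,-0.01,0,0,0],[0.95,0,0,-0.04,0,0,0],[0.95,0,0,-0.08,0,0,0],[0.95,0,0,-0.12,0,0,0],[0.95,0,0,-0.15,0,0,0],[0.95,0,0,-0.15,0,0,0]]'
python3 -c "
from h import *
s=bot.read_state();x,y,z=s['position']
for c in('wrist','scene'):
  p,W=cloud(c); print(face(W,(.471,.272),.08,.155,.175),face(W,(.468,.036),.05,.078,.095))
  print(face(W,(.468,.036),.1,.056,.070))
delta(.468,.036,z,-9.3)"
```

```text
time_s: 11.68
position: [0.4716, 0.2734, 0.2898]
tcp_rot: [[0.996, -0.094, 0.007], [-0.094, -0.996, 0.002], [0.007, -0.003, -1.0]]
force: [0.2, -0.3, -0.0]
opening: 0.951
grasp_force: 0.0
{'n': 7227, 'c': (469.6, 272.5), 'wh': (89.7, 60.0), 'yaw': -5.3, 'z': 0.1629, 'med': [472.9, 272.2]} {'n': 778, 'c': (467.2, 36.2), 'wh': (70.5, 12.1), 'yaw': 80.8, 'z': 0.084, 'med': [467.9, 37.7]}
{'n': 10646, 'c': (466.9, 35.6), 'wh': (130.1, 110.3), 'yaw': 80.8, 'z': 0.0625, 'med': [474.2, 37.8]}
{'n': 498, 'c': (470.4, 271.0), 'wh': (92.5, 63.6), 'yaw': -5.3, 'z': 0.1643, 'med': [475.1, 265.9]} {'n': 134, 'c': (468.8, 35.0), 'wh': (71.3, 13.9), 'yaw': 80.8, 'z': 0.0848, 'med': [470.2, 31.4]}
{'n': 1444, 'c': (467.8, 35.3), 'wh': (130.1, 113.6), 'yaw': 80.2, 'z': 0.0638, 'med': [478.9, 25.4]}
shift [ 0.0207  0.2357 -0.0034] rot [0.01 0.02 3.91] t 11.78
```

The red box sits squarely on top: same centre and yaw as navy_top within about 1 mm, top at 0.164. Next is the cover: I push the grip bar from behind with shut fingers.

```bash
python3 -c "
from h import *
delta(.4375,.041,.29,-9.25);delta(.4375,.041,.083,-9.25)"
```

```text
shift [-0.0102  0.2336 -0.0035] rot [0.01 0.02 3.86] t 11.78
shift [-0.0101  0.2336  0.2035] rot [0.01 0.02 3.86] t 11.78
```

```bash
python3 -m jog '[[0,-0.01,0.05,0,0,0,3.9],[0,-0.01,0.1,0,0,0,3.9],[0,-0.01,0.15,0,0,0,3.9],[0,-0.01,0.2,0,0,0,3.9],[0,-0.01,0.2335,0,0,0,3.9],[0,-0.01,0.2335,0,0,0,3.9],[0,-0.01,0.2335,0.05,0,0,3.9],[0,-0.01,0.2335,0.1,0,0,3.9],[0,-0.01,0.2335,0.14,0,0,3.9],[0,-0.01,0.2335,0.165,0,0,3.9],[0,-0.01,0.2335,0.165,0,0,3.9],[0,-0.01,0.2335,0.165,0,0,3.9]]'
python3 -c "
from h import *
delta(.4375,.041,.083,-9.25)"
```

```text
time_s: 13.28
position: [0.4384, 0.0418, 0.1218]
tcp_rot: [[0.987, -0.161, 0.0], [-0.161, -0.987, 0.0], [0.0, -0.0, -1.0]]
force: [0.6, 0.3, -0.1]
opening: 0.004
grasp_force: 0.0
shift [-0.0007  0.0009  0.0388] rot [-0.01 -0.   -0.  ] t 13.28
```

```bash
python3 -m jog '[[0,0,0.001,0.02,0,0,0],[0,0,0.001,0.034,0,0,0],[0,0,0.001,0.0385,0,0,0],[0,0,0.001,0.0385,0,0,0],[0,0.005,0.001,0.0385,0,0,0],[0,0.01,0.001,0.0385,0,0,0],[0,0.015,0.001,0.0385,0,0,0],[0,0.02,0.001,0.0385,0,0,0],[0,0.03,0.001,0.0385,0,0,0],[0,0.04,0.001,0.0385,0,0,0],[0,0.05,0.001,0.0385,0,0,0],[0,0.06,0.001,0.0385,0,0,0],[0,0.06,0.001,0.0385,0,0,0]]'
python3 -c "
from h import *
s=bot.read_state();x,y,z=s['position'];print(z)
for c in('top','scene'):
  p,W=cloud(c); print(face(W,(.5,.03),.12,.056,.070))
cv2.imwrite('pics/s3.png',cv2.resize(np.clip(p[80:330,200:450]*1.8,0,255).astype(np.uint8),None,fx=2.4,fy=2.4))"
```

```text
time_s: 14.9
position: [0.4994, 0.0301, 0.0832]
tcp_rot: [[0.987, -0.162, 0.004], [-0.162, -0.987, -0.001], [0.004, 0.0, -1.0]]
force: [0.5, -0.6, 0.8]
opening: 0.006
grasp_force: 0.0
0.0831903533476625
1
{'n': 1448, 'c': (516.6, 27.2), 'wh': (130.6, 112.7), 'yaw': 80.5, 'z': 0.0638, 'med': [531.1, 13.4]}
```

View pics/s3.png

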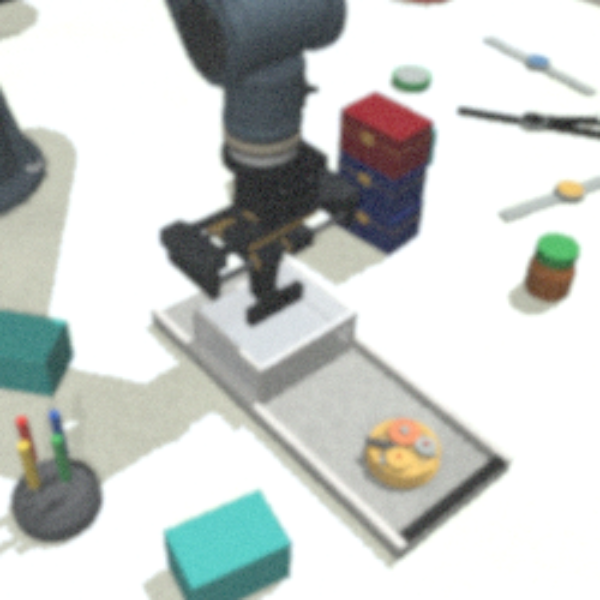

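The cover has moved about 49 mm (bar at (275,302) in the crop), and the column is intact with the red box on top. About 196 mm remain.

```bash
python3 -m jog '[[0,0.01,0,0,0,0,0],[0,0.02,0,0,0,0,0],[0,0.03,0,0,0,0,0],[0,0.04,0,0,0,0,0],[0,0.05,0,0,0,0,0],[0,0.06,0,0,0,0,0],[0,0.07,0,0,0,0,0],[0,0.08,0,0,0,0,0],[0,0.09,0,0,0,0,0],[0,0.1,0,0,0,0,0],[0,0.11,0,0,0,0,0],[0,0.12,0,0,0,0,0],[0,0.13,0,0,0,0,0],[0,0.14,0,0,0,0,0],[0,0.15,0,0,0,0,0],[0,0.16,0,0,0,0,0],[0,0.17,0,0,0,0,0],[0,0.18,0,0,0,0,0],[0,0.185,0,0,0,0,0],[0,0.185,0,0,0,0,0]]'
python3 -c "
from h import *
p,W=cloud('scene'); print(face(W,(.7,.0),.12,.056,.070))"
```

```text
time_s: 17.5
position: [0.6811, 0.0001, 0.0834]
tcp_rot: [[0.987, -0.161, 0.003], [-0.161, -0.987, -0.001], [0.003, 0.001, -1.0]]
force: [0.0, 0.4, -1.1]
opening: 0.005
grasp_force: 0.0
{'n': 1775, 'c': (697.8, -2.2), 'wh': (130.4, 111.1), 'yaw': 81.0, 'z': 0.0638, 'med': [717.4, -20.7]}
```

```bash
python3 -m jog '[[0,0.002,0,0,0,0,0],[0,0.004,0,0,0,0,0],[0,0.006,0,0,0,0,0],[0,0.008,0,0,0,0,0],[0,0.01,0,0,0,0,0],[0,0.011,0,0,0,0,0],[0,0.011,0,0,0,0,0],[0,0.011,0,0,0,0,0]]'
```

```text
time_s: 18.55
position: [0.6868, -0.0005, 0.0827]
tcp_rot: [[0.987, -0.161, -0.009], [-0.161, -0.987, 0.001], [-0.009, 0.0, -1.0]]
force: [-8.1, -0.2, 5.6]
opening: 0.005
grasp_force: 4.3
```

```bash
python3 -m jog '[[0,0.001,0,0,0,0,0],[0,0.001,0,0,0,0,0],[0,0.001,0,0,0,0,0]]';python3 -m jog '[[0,0.001,0,0,0,0,0],[0,0.001,0,0,0,0,0],[0,0.001,0,0,0,0,0]]'
```

```text
time_s: 18.92
position: [0.6868, -0.0005, 0.0828]
tcp_rot: [[0.987, -0.161, -0.011], [-0.161, -0.987, 0.001], [-0.011, 0.001, -1.0]]
force: [-10.8, 0.3, 7.4]
opening: 0.007
grasp_force: 5.2
time_s: 19.3
position: [0.6868, -0.0005, 0.0828]
tcp_rot: [[0.987, -0.161, -0.014], [-0.161, -0.987, 0.002], [-0.014, 0.001, -1.0]]
force: [-12.1, 0.7, 8.2]
opening: 0.006
grasp_force: 6.1
```

```bash
python3 -c "
from h import *
p,W=cloud('scene'); print(face(W,(.71,.0),.12,.056,.070), face(W,(.79,-.015),.1,.015,.03))
cv2.imwrite('pics/s4.png',cv2.resize(np.clip(p[200:320,310:430]*1.8,0,255).astype(np.uint8),None,fx=5,fy=5))"
```

```text
{'n': 1766, 'c': (702.7, -3.2), 'wh': (130.7, 111.2), 'yaw': 80.9, 'z': 0.0637, 'med': [722.6, -23.2]} {'n': 549, 'c': (742.9, -10.0), 'wh': (151.7, 59.0), 'yaw': 80.6, 'z': 0.0215, 'med': [759.8, -44.5]}
```

View pics/s4.png

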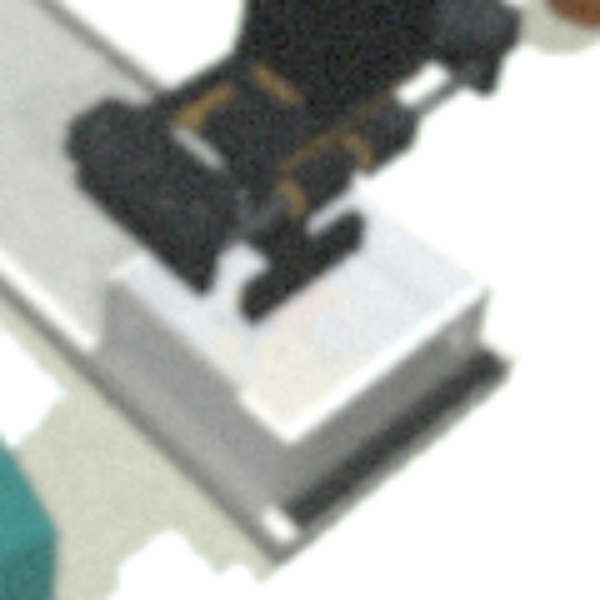

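The picture shows the cover's front wall at about (390,440), right up against the black stop. Its centre (702.7 mm) matches the movement (702 mm) and the stop's position, and the force rose without motion, so it is home. Retreating now.

```bash
python3 -m jog '[[0,-0.005,0,0,0,0,0],[0,-0.012,0,0,0,0,0],[0,-0.02,0,0,0,0,0],[0,-0.02,0,-0.03,0,0,0],[0,-0.02,0,-0.08,0,0,0],[0,-0.02,0,-0.13,0,0,0],[0,-0.06,0,-0.17,0,0,0],[0,-0.11,0,-0.17,0,0,0],[0,-0.16,0,-0.17,0,0,0],[0,-0.16,0,-0.17,0,0,0],[0,-0.16,0,-0.17,0,0,0]]'
python3 -c "
from h import *
for c in('wrist','scene'):
  p,W=cloud(c); print(c,face(W,(.71,.0),.12,.056,.070));print(face(W,(.703,-.003),.05,.078,.095))
  print(face(W,(.471,.272),.08,.155,.175))
  print(face(W,(.79,-.015),.1,.015,.03))
"
```

```text
time_s: 20.72
position: [0.5358, 0.0243, 0.2537]
tcp_rot: [[0.987, -0.161, 0.003], [-0.161, -0.987, -0.0], [0.003, -0.0, -1.0]]
force: [0.2, 0.2, 0.8]
opening: 0.008
grasp_force: 0.0
wrist {'n': 8590, 'c': (675.3, 2.6), 'wh': (128.3, 51.6), 'yaw': 80.8, 'z': 0.0639, 'med': [675.7, 2.6]}
0
{'n': 541, 'c': (466.6, 243.5), 'wh': (50.5, 3.8), 'yaw': -6.2, 'z': 0.1608, 'med': [466.6, 243.4]}
0
scene {'n': 2268, 'c': (702.5, -2.9), 'wh': (130.6, 112.4), 'yaw': 80.6, 'z': 0.0638, 'med': [711.9, -11.8]}
{'n': 174, 'c': (703.3, -3.9), 'wh': (69.3, 13.0), 'yaw': 81.4, 'z': 0.0851, 'med': [704.1, -6.2]}
{'n': 494, 'c': (471.0, 270.7), 'wh': (90.3, 62.8), 'yaw': -4.1, 'z': 0.1643, 'med': [476.4, 265.2]}
{'n': 552, 'c': (743.0, -9.3), 'wh': (152.6, 58.5), 'yaw': 80.8, 'z': 0.0215, 'med': [760.2, -44.3]}
```

```bash
python3 -c "
from rig import workorder
print(workorder.hand_in())"
```

```text
the job is handed in; nothing more can be done
None
```

The red box is squarely on top of the navy column (centre within about 1 mm of the top navy box by camera), the cover is fully home against its stop, and the job was handed in at about 21 s; the judge's verdict wasn't shown.

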